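# Clamp the firing-tray carrier on the dovetail rail

### The arm

A 7-joint arm with a two-finger parallel gripper is mounted at the origin on the work surface. World frame = base frame: x ahead of the robot, y to its left, z up, the work surface at z = 0. Lengths are in m, angles in rad, forces in N, time in s.
With the tool pointing down it reaches from about 0.4 to 0.9 m from the base axis. Payload 5.6 kg.
Tool frame: the origin (TCP) lies midway between the tips of the shut fingers; the grasp point (between the pads) lies 19 mm behind it; z points along the fingers, x is the direction in which the jaws open and shut, and the axes are right-handed (so a half turn about z gives the same grasp; the last joint's range is limited). The gripper opens to 92 mm and grips with 3 to 60 N. Pads are 20 mm wide; open, the fingers measure 128 mm over their backs; the gripper's body (75 mm by 189 mm) begins 69 mm behind the grasp point.
Start: joints at [-1.313, 0.468, -0.012, 1.603, 0.006, 1.071, -0.056], TCP at [0.193, 0.621, 0.215] pointing down, gripper open.
Joint ranges: [-2.53, 2.53], [-0.31, 2.02], [-1.57, 1.55], [0.28, 2.44], [-1.29, 4.43], [0.15, 1.84], [-2.92, 2.92]. Speed limits (rad/s): [2.57, 2.57, 3.14, 3.14, 3.14, 3.14, 3.14].

### API

Orientations are given as a unit quaternion [x, y, z, w].
In Python, from plant import bot, eyes gives the robot as it stands.
- The arm moves only by the tool move_arm, never from a script. Its arguments are lists of equal length, an entry for each row: "linear": the shift along the tool's x, y, z in mm, a list of three; "rot": the turn, a rotation vector about the tool's x, y, z in rad, a list of three; "claw": the finger opening in mm, from 0 to 91.9. A call has 1 to 8 rows; each row is the pose to reach, as a shift and turn from the pose commanded when the call began, along the tool's axes at that moment; what a row does not reach only later rows make up. A row lasts 1/12 s, in which the tool goes at most 41.7 mm and 7.16 degrees, less where a joint would pass 70% of its speed; a pose out of reach is approached as far as the arm can. A call with a gripper value outside its range is refused whole. The fingers move at their own pace and stop on an object; the grip force is fixed at half the most. Time passes only in rows, so rows that repeat a pose let the fingers close. It gives the time, the measured TCP pose, the force and the opening at its end, in the units of the state.
- bot.get_state(): the state, without advancing time (a new reading comes with each control period).
- eyes.read_camera(name): name is "scene" or "top"; returns a dict with "pixels" (420x560x3 uint8, red, green, blue), "intrinsics" (3x3 intrinsics, pixels), "dist" ([k1, k2, p1, p2, k3] as OpenCV has them; the pictures are not rectified), "extrinsics" (4x4, takes a point from camera to world coordinates). Camera axes: x right, y down, z forward; pixel columns grow to the right and rows downward; lengths in m; the calibration is good to about 2 mm. A picture is of the moment at which its call begins. There is no depth.
- bot.finish_job(): hands the job in, once; it reports no verdict.
The state is a dict: "t": time; "joints": joint angles; "qvel": joint speeds; "effort": joint torques, N m; "eef_pos": TCP position; "orientation": TCP orientation; "force": force on the tool from outside, world axes, zero at the start; "torque": the same for the moment, N m; "grip_width": finger opening in m.
Only numpy, scipy, OpenCV 4.12 (cv2) and the standard library are available. Lean on these libraries where they do the work, as an engineer would, in place of code of your own. Each camera call takes 0.05 s, during which the arm holds its last target.

### The job

Take the carrier with the round tan honeycomb tray and the two lilac crowns, slide it onto the dovetail rail from the rail's open, tapered end until it is home against the red stop, and only then turn the orange side clamp knob clockwise as far as it goes. Leave the other carrier, with the green plaster cast, where it is.

Things in the scene. Friction and masses are not known exactly. Their poses are not given: they have to be found in the camera images.
- tray_carrier: Carrier to load: aluminium block 80 (x) x 64 (y) x 26 mm, 0.3-0.55 kg, dovetail channel through it along x. On top a round tan tray (top 35 mm up) and two lilac crowns at y = +-22 mm (47 mm up). Grip: central blue post 22 mm square, 74 mm up; fingers close along x (crowns block y), tips at least 38 mm up. Heights from its underside; origin: underside centre. Either end may lead.
- cast_carrier: The other carrier, to be left alone: same aluminium block and blue post, same size and origin, but with a green horseshoe-shaped plaster cast on top instead of the tan tray.
- rail: Fixed steel bed 260 (x) x 90 (y) x 15 mm; origin: underside centre. Rail along x at y = 0, 16 mm high, 2 mm play each side; tapered nose x = -18 to 20 mm (takes 6 mm misalignment), red stop face at x = 118 mm, so home is carrier centre x = 78, y = 0. Set the carrier flat on the bare bed (centre x = -75 mm, underside 15 mm above the table, its x along the rail) and slide it to +x.
- clamp (a joint): Orange bar knob, 56 x 12 mm, 53 to 79 mm above the table, vertical axis at x = 78, y = -56.5 mm in the rail's frame; brass cam below. rad: 0 loose, rises clockwise seen from above, stop at 1.4 = tight; starts at 0-0.25, needs under 0.4 N m, stays as left. The bar lies 130 degrees minus the value counter-clockwise from the rail's x axis (50 when tight).
There are look-alikes about, which are no part of the job. What is shaped like the tray_carrier but yellow is not meant.

How it is judged:
On the way:
1. the tray carrier is home on the rail (within 12 mm of the stop) while the clamp knob is still loose (below 0.7 rad) (x of tray_carrier in the frame of rail between 0.066 and 0.084 m and y of tray_carrier in the frame of rail between -0.006 and 0.006 m and z of tray_carrier in the frame of rail below 0.021 m and angle between the x axis of tray_carrier and the x axis of rail, either way round below 0.17 rad and value of joint clamp below 0.7 rad), for 0.2 s.
At the end, for the whole second after the job is handed in: The tray carrier sits on the dovetail, within 12 mm of the red stop, lined up with the rail (10 degrees), on the bed and at rest, and the clamp knob is turned past 1.1 rad (stop at 1.4) (x of tray_carrier in the frame of rail between 0.066 and 0.084 m and y of tray_carrier in the frame of rail between -0.006 and 0.006 m and z of tray_carrier in the frame of rail below 0.021 m and angle between the x axis of tray_carrier and the x axis of rail, either way round below 0.17 rad and value of joint clamp above 1.1 rad and linear speed of tray_carrier below 0.02 m/s); the robot touches nothing.
It fails at once if the cast carrier is moved more than 30 mm (distance of cast_carrier from where it was at the start of the episode above 0.03 m).
It also fails if it takes over 51 s, if anything falls off the work surface, if the arm or the gripper's body presses on something with over 40 N, if the wrist force passes 120 N, or if a joint passes its speed limit or range.

## Working session

There is one attempt and no reset: what is moved stays moved. The work goes in short steps, Python scripts to look and compute and a tool call to move; the robot and the scene stay as the last step left them, time stands still between calls to the robot, and variables do not carry over. Pictures are saved under pics/ and viewed, and the job is handed in when it is done.

Besides the shell and the picture viewer there is one more tool, called as name(argument=value, ...) on one line, values as JSON. move_arm: Moves the arm, as the interface text tells. Its arguments: {"type":"object","properties":{"linear":{"type":"array"},"rot":{"type":"array"},"claw":{"type":"array"}},"required":["linear","rot","claw"]}

```bash
ls; mkdir -p pics; python3 - <<'E'
from plant import bot, eyes
import cv2,pickle
s=bot.get_state();print(s)
for n in("scene","top"):
    d=eyes.read_camera(n);pickle.dump(d,open(f"{n}.pkl","wb"))
    cv2.imwrite(f"pics/{n}0.png",d["pixels"][:,:,::-1]);print(d["intrinsics"],d["dist"],d["extrinsics"])
E
```

```text
pics
{'t': 0.0, 'joints': array([-1.31301859,  0.46836198, -0.01162071,  1.60366929,  0.00600569,
        1.07138363, -0.05629802]), 'qvel': array([-4.71729171e-04, -3.26940878e-04, -1.14465782e-03, -2.90084162e-04,
       -4.95453176e-05, -2.92091827e-04,  1.30063625e-03]), 'effort': array([ 1.15782830e-03, -5.20568204e+01, -1.27153393e-02, -2.43749857e+01,
       -5.67924022e-02,  1.72747951e-02,  1.67921512e-04]), 'eef_pos': array([0.19245078, 0.62022188, 0.21363132]), 'orientation': array([ 8.05078632e-01,  5.93167428e-01, -6.81803310e-04,  5.77972837e-04]), 'force': array([ 0.14546148, -0.09470284,  0.1382825 ]), 'torque': array([-0.00066651, -0.01312609, -0.0261219 ]), 'grip_width': 0.09182290068657714}
[[529.57499138   0.         280.30403111]
 [  0.         529.57499138 205.70162795]
 [  0.           0.           1.        ]] [0.0023812 0.        0.        0.        0.       ] [[-0.90185051  0.34822835 -0.25573945  0.71665446]
 [ 0.43174254  0.74863402 -0.50313565  0.59373648]
 [ 0.01624916 -0.56416674 -0.82550097  0.883158  ]
 [ 0.          0.          0.          1.        ]]
[[461.25766865   0.         275.72998821]
 [  0.         461.25766865 211.45828872]
 [  0.           0.           1.        ]] [0.03216783 0.         0.         0.         0.        ] [[ 0.00617162 -0.9979226   0.064128    0.39073067]
 [-0.9998988  -0.00698043 -0.01239594  0.10184536]
 [ 0.01281783 -0.06404501 -0.99786469  1.03238673]
 [ 0.          0.          0.          1.        ]]
```

View pics/scene0.png

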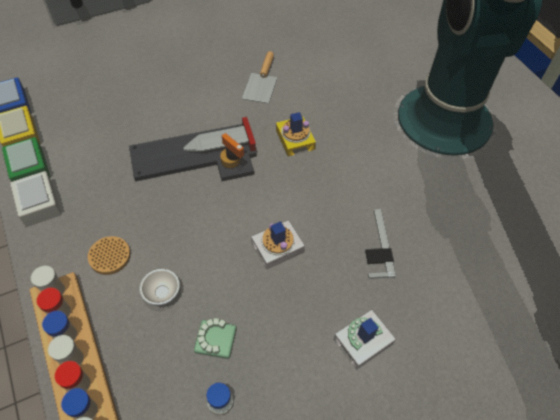

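View pics/top0.png

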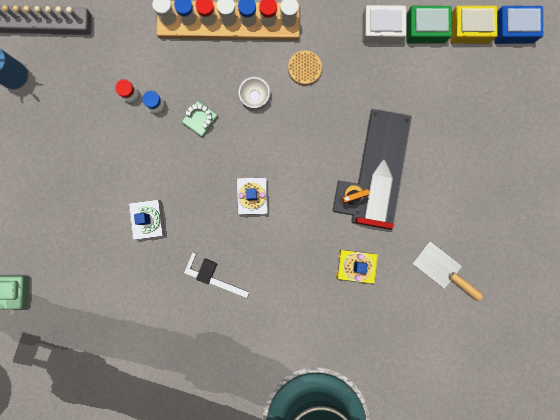

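The tray carrier (tan tray, lilac crowns, white/aluminium block) is at top (252,196) / scene (278,239). Things that could be mistaken for it are the yellow look-alike at top (358,267) / scene (295,130), the cast carrier (green) at top (147,219) / scene (365,335), and the loose honeycomb disc at top (305,67). The rail's red stop is at top (375,223) and its tapered end points up the image, with the orange knob at top (355,195). I choose the one at (252,196) and will check it in a crop.

```bash
cat > h.py <<'E'
import numpy as np,cv2,pickle
def ray(d,uv,z):
    uv=np.array(uv,float).reshape(-1,1,2)
    n=cv2.undistortPoints(uv,d["intrinsics"],np.array(d["dist"])).reshape(-1,2)
    T=d["extrinsics"];r=np.c_[n,np.ones(len(n))]@T[:3,:3].T
    return T[:3,3]+r*((z-T[2,3])/r[:,2])[:,None]
def pix(d,p):
    T=np.linalg.inv(d["extrinsics"]);p=np.array(p,float).reshape(-1,3)
    return cv2.projectPoints(p,cv2.Rodrigues(T[:3,:3])[0],T[:3,3],d["intrinsics"],np.array(d["dist"]))[0].reshape(-1,2)
E
python3 - <<'E'
import pickle,cv2,numpy as np
t=pickle.load(open("top.pkl","rb"))["pixels"][:,:,::-1];s=pickle.load(open("scene.pkl","rb"))["pixels"][:,:,::-1]
a=cv2.resize(t[160:232,216:288],(380,380),interpolation=3)
b=cv2.resize(s[205:277,242:314],(380,380),interpolation=3)
cv2.imwrite("pics/crop1.png",np.hstack([a,b]))
a=cv2.resize(t[100:240,320:420],(400,560),interpolation=3)
b=cv2.resize(s[100:200,120:270],(400,267),interpolation=3);b=np.vstack([b,np.zeros((293,400,3),np.uint8)])
cv2.imwrite("pics/crop2.png",np.hstack([a,b]))
E
```

```text
(no output)
```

View pics/crop1.png

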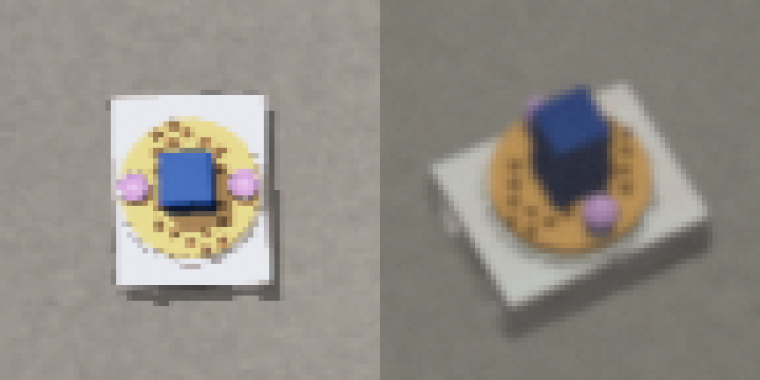

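View pics/crop2.png

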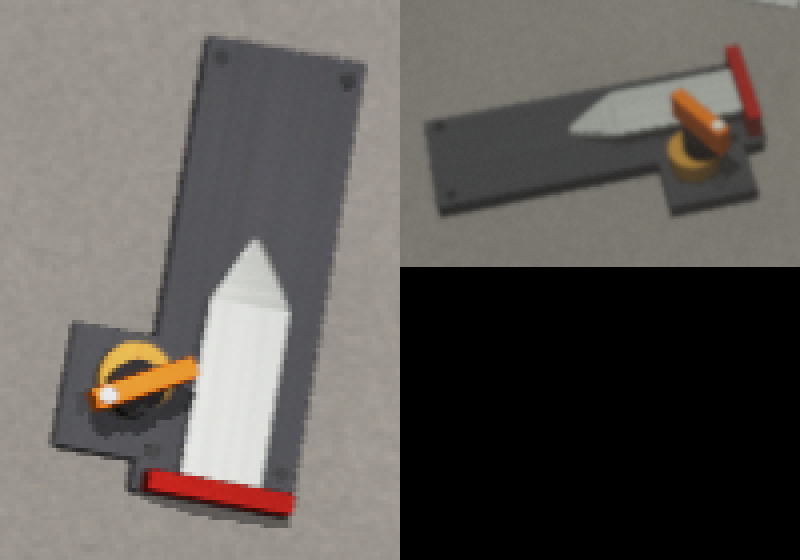

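The crop confirms it: white aluminium block, round tan honeycomb tray, lilac crowns either side (crop 133,185 and 243,185) and a blue post in the middle. The rail crop shows the nose pointing up and the knob bar at roughly 19° to the image horizontal.

```bash
cat > m.py <<'E'
from h import *
def comp(mask,c,r):
    n,l,st,ce=cv2.connectedComponentsWithStats(mask.astype(np.uint8))
    # largest component with centroid close to c
    k=[i for i in range(1,n) if np.hypot(*(ce[i]-c))<r]
    k=max(k,key=lambda i:st[i][4]); return (l==k).astype(np.uint8),ce[k],st[k][4]
def rect(d,m,z):
    c=max(cv2.findContours(m,0,cv2.CHAIN_APPROX_NONE)[0],key=cv2.contourArea)[:,0,:]
    p=ray(d,c,z)[:,:2]
    r=cv2.minAreaRect((p*1000).astype(np.float32)); return r
E
python3 - <<'E'
from m import *
t=pickle.load(open("top.pkl","rb"));s=pickle.load(open("scene.pkl","rb"))
for n,d,c,cy in(("top",t,(252,196),0),("scene",s,(278,239),0)):
    im=d["pixels"];hsv=cv2.cvtColor(im,cv2.COLOR_RGB2HSV);H,S,V=cv2.split(hsv)
    m,ce,a=comp((H>105)&(H<125)&(S>150)&(V>100),c,25);print(n,"blue",ce,a,rect(d,m,.074))
    if n=="top":
        w=np.zeros_like(H);w[165:230,225:280]=1
        m,ce,a=comp((w>0)&((V>215)|(S>60)),c,25);m=cv2.morphologyEx(m,cv2.MORPH_OPEN,np.ones((5,5)));print("block",ce,a,rect(d,m,.026))
        m,ce,a=comp((V>70)&(V<115)&(H>105)&(S>15)|((S<40)&(V<110)),(380,170),40);print("bed",ce,a,rect(d,m,.015))
    w=np.zeros_like(H)
    if n=="top": w[180:212,335:375]=1
    else: w[128:170,215:250]=1
    m,ce,a=comp((w>0)&(H>8-4)&(H<15)&(S>180)&(V>180),(355,195) if n=="top" else (232,147),15);print("knob",ce,a,rect(d,m,.079))
    w[:]=0
    if n=="top": w[210:235,350:400]=1
    else: w[110:160,235:262]=1
    m,ce,a=comp((w>0)&((H<4)|(H>174))&(S>180)&(V>100),(375,223) if n=="top" else (248,132),15);print("stop",ce,a,rect(d,m,.03),ray(d,ce,.03))
# bed corners (crop2 top pix ->image): scale 4
c=np.array([[207,37],[366,65],[292,520]])/4+[320,100]
print("bedcorners",ray(t,c,.015)[:,:2])
tip=np.array([[255,240]])/4+[320,100];print("tip",ray(t,tip,.015),ray(t,tip,.031))
tc=np.array([[222,57],[348,80],[282,474],[150,451]])/4+[320,100];print("screws",ray(t,tc,.015)[:,:2])
sc=np.array([[428,126],[443,213]])-[400,0];print("scene corners",ray(s,sc*0.375+[120,100],.015)[:,:2])
E
```

```text
top blue [251.  193.5] 90 ((489.4967956542969, 141.75732421875), (18.876834869384766, 16.68230438232422), 0.5120641589164734)
block [251.20744681 195.19787234] 940 ((490.132080078125, 143.7386016845703), (76.94893646240234, 61.392662048339844), 0.4696890413761139)
bed [377.82846619 162.52828203] 3801 ((554.6900024414062, -121.93392181396484), (137.52630615234375, 266.05059814453125), 79.74873352050781)
knob [344.  200.5] 2 ((475.7987060546875, -51.66015625), (2.0844521522521973, 0.0), 179.8226776123047)
stop [374.6        222.54444444] 180 ((432.6701354980469, -125.7923355102539), (78.18448638916016, 10.942390441894531), 80.0676498413086) [[ 0.43246915 -0.1260281   0.03      ]]
scene blue [277.53571429 227.64285714] 28 ((491.69049072265625, 141.70407104492188), (12.692452430725098, 15.050163269042969), 81.43806457519531)
knob [229.86666667 139.82222222] 45 ((490.32244873046875, -84.42561340332031), (6.372237205505371, 36.51980209350586), 18.663537979125977)
stop [249.         133.03773585] 53 ((430.7595520019531, -128.36474609375), (59.79469680786133, 6.789883136749268), 78.09424591064453) [[ 0.43166955 -0.12538187  0.03      ]]
bedcorners [[ 0.68720103 -0.12463162]
 [ 0.67187445 -0.21352172]
 [ 0.41691473 -0.16990301]]
tip [[ 0.57269295 -0.15079402  0.015     ]] [[ 0.56983131 -0.14682087  0.031     ]]
screws [[ 0.6759057  -0.13298322]
 [ 0.66331304 -0.2033883 ]
 [ 0.44228806 -0.16464885]
 [ 0.45451488 -0.09176259]]
scene corners [[ 0.67243395 -0.20659394]
 [ 0.68719235 -0.11726643]]
```

```bash
python3 - <<'E'
from m import *
t=pickle.load(open("top.pkl","rb"));s=pickle.load(open("scene.pkl","rb"))
im=t["pixels"];hsv=cv2.cvtColor(im,cv2.COLOR_RGB2HSV);H,S,V=cv2.split(hsv)
w=np.zeros_like(H);w[175:219,364:396]=1
m=(w>0)&(V>200)&(S<30)
L=[];R=[]
for r in range(178,217):
    x=np.where(m[r])[0]
    L.append((x[0]-.5,r));R.append((x[-1]+.5,r))
for q in(L[:],R[:]):
    p=ray(t,q,.031)[:,:2];l=cv2.fitLine((p*1000).astype(np.float32),cv2.DIST_HUBER,0,.01,.01).ravel();print("rail edge",l,np.degrees(np.arctan2(l[1],l[0])))
# bed edges: table brightness vs bed per row
g=V.astype(float)
for name,cols,rows in(("L",range(355,376),range(115,178)),("R",range(390,415),range(120,215))):
    P=[]
    for r in rows:
        row=g[r];c=list(cols);d=np.abs(np.diff(row[c[0]:c[-1]+1]));
        k=np.argmax(d);P.append((c[0]+k+.5,r))
    p=ray(t,P,.015)[:,:2];l=cv2.fitLine((p*1000).astype(np.float32),cv2.DIST_HUBER,0,.01,.01).ravel();print("bed",name,l,np.degrees(np.arctan2(l[1],l[0])))
k=np.array([[95,400],[197,365],[147,382]])/4+[320,100];print("knob",H[195,350:365],S[195,350:365],ray(t,k,.079))
w[:]=0;w[180:212,340:375]=1
mm=((w>0)&(H<16)&(S>170)&(V>200)).astype(np.uint8);print(mm.sum(),rect(t,mm,.079))
print(pix(t,[[.485,-.078,.079],[.552,-.147,.031]]))
E
```

```text
rail edge [ 9.8326260e-01 -1.8219402e-01  4.8786252e+02 -1.1312568e+02] -10.497581
rail edge [ 9.8454648e-01 -1.7512333e-01  4.8972852e+02 -1.5613062e+02] -10.085835
bed L [ 9.85119283e-01 -1.71872050e-01  6.12733459e+02 -1.08683174e+02] -9.896682
bed R [ 9.8287290e-01 -1.8428460e-01  5.6613708e+02 -1.9358844e+02] -10.619426
knob [17 18 18 18 17 17 17 18 17 17 17 17 17 16 14] [201 198 197 196 196 199 196 198 199 199 199 201 200 204 219] [[ 0.47683722 -0.05114381  0.079     ]
 [ 0.49547465 -0.10424723  0.079     ]
 [ 0.48641553 -0.07820425  0.079     ]]
18 ((476.91436767578125, -62.05449676513672), (0.0, 0.0), 0.0)
[[356.6549612  196.17752683]
 [383.89136732 168.06982656]]
```

```bash
cat > g.py <<'E'
import sys,numpy as np
from scipy.spatial.transform import Rotation as Ro
from plant import bot
def go(x,y,z,yaw):
    s=bot.get_state();R=Ro.from_quat(s["orientation"])
    T=Ro.from_matrix([[np.cos(yaw),np.sin(yaw),0],[np.sin(yaw),-np.cos(yaw),0],[0,0,-1]])
    print("lin",np.round(R.inv().apply(np.array([x,y,z])-s["eef_pos"])*1000,1),"rot",np.round((R.inv()*T).as_rotvec(),4),"t",s["t"],"F",np.round(s["force"],1),"w",s["grip_width"],s["eef_pos"].round(4))
a=list(map(float,sys.argv[1:])); go(a[0],a[1],a[2],np.radians(a[3]))
E
python3 g.py .4895 .1425 .16 0.5
```

```text
lin [-368.3  425.2   54.4] rot [1.1000e-03 1.3000e-03 1.2613e+00] t 0.1 F [0.1 0.3 0.8] w 0.09165938124485087 [0.1925 0.6203 0.2137]
```

move_arm(linear=[[-368,425,54],[-368,425,54],[-368,425,54],[-368,425,54],[-368,425,54],[-368,425,54],[-368,425,54],[-368,425,54]], rot=[[0,0,1.26],[0,0,1.26],[0,0,1.26],[0,0,1.26],[0,0,1.26],[0,0,1.26],[0,0,1.26],[0,0,1.26]], claw=[80,80,80,80,80,80,80,80])

```text
t: 0.77
eef_pos: [0.3683, 0.3371, 0.1825]
orientation: [0.991, 0.132, -0.0, -0.0]
force: [0.4, -0.5, -0.7]
grip_width: 0.0803
```

```bash
python3 g.py .4895 .1425 .16 0.5
```

```text
lin [ 66.3 219.4  22.4] rot [-1.000e-04  2.000e-04  2.552e-01] t 0.7667 F [ 0.4 -0.5 -0.7] w 0.0802680624044728 [0.3683 0.3371 0.1825]
```

move_arm(linear=[[66,219,22],[66,219,22],[66,219,22],[66,219,22],[66,219,22],[66,219,22],[66,219,22],[66,219,22]], rot=[[0,0,0.255],[0,0,0.255],[0,0,0.255],[0,0,0.255],[0,0,0.255],[0,0,0.255],[0,0,0.255],[0,0,0.255]], claw=[80,80,80,80,80,80,80,80])

```text
t: 1.43
eef_pos: [0.4899, 0.1443, 0.1603]
orientation: [1.0, 0.006, -0.0, 0.0]
force: [-0.0, 0.6, 0.2]
grip_width: 0.08
```

```bash
python3 g.py .4895 .1425 .044 0.5;  python3 - <<'E'
from plant import bot, eyes
import cv2,pickle
d=eyes.read_camera("scene");cv2.imwrite("pics/s1.png",d["pixels"][:,:,::-1])
E
```

```text
lin [ -0.4   1.8 116.3] rot [0.0005 0.0008 0.0031] t 1.4333 F [-0.   0.6  0.2] w 0.0800245782912673 [0.4899 0.1443 0.1603]
```

View pics/s1.png

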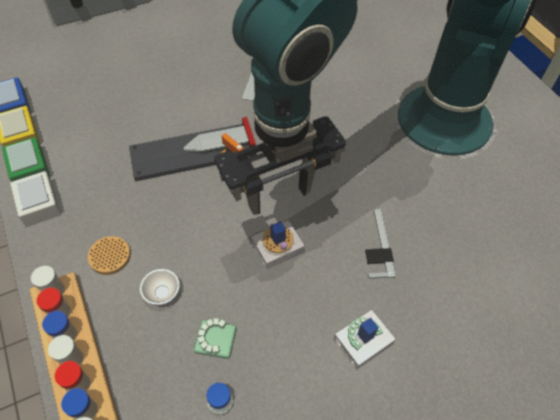

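The arm is above the carrier: the finger tips at (254,208) and (305,190) straddle the post line at (278,232), and the path down is clear.

move_arm(linear=[[0,2,40],[0,2,75],[0,2,100],[0,2,115],[0,2,115],[0,2,115],[0,2,115],[0,2,115]], rot=[[0,0,0],[0,0,0],[0,0,0],[0,0,0],[0,0,0],[0,0,0],[0,0,0],[0,0,0]], claw=[80,80,80,80,80,50,10,10])

```text
t: 2.15
eef_pos: [0.4907, 0.1446, 0.0471]
orientation: [1.0, 0.008, 0.001, -0.001]
force: [-0.1, 0.5, -0.0]
grip_width: 0.0622
```

move_arm(linear=[[0,0,0],[0,0,0],[0,0,0],[0,0,0],[0,0,0],[0,0,0]], rot=[[0,0,0],[0,0,0],[0,0,0],[0,0,0],[0,0,0],[0,0,0]], claw=[10,10,10,10,10,10])

```text
t: 2.65
eef_pos: [0.4902, 0.1435, 0.0459]
orientation: [1.0, 0.007, 0.0, -0.0]
force: [2.1, -0.3, -1.1]
grip_width: 0.0224
```

```bash
python3 g.py .6258 -.1588 .11 -10.2
```

```text
lin [131.2 304.3 -64.1] rot [-0.0002 -0.0007  0.1929] t 2.65 F [ 2.1 -0.3 -1.1] w 0.022387794951663865 [0.4902 0.1435 0.0459]
```

move_arm(linear=[[0,0,-20],[0,0,-50],[10,24,-75],[30,70,-80],[45,105,-80],[60,140,-80],[75,174,-80],[90,209,-80]], rot=[[0,0,0],[0,0,0],[0,0,0],[0,0,0.03],[0,0,0.06],[0,0,0.1],[0,0,0.14],[0,0,0.17]], claw=[10,10,10,10,10,10,10,10])

```text
t: 3.32
eef_pos: [0.5829, -0.066, 0.1253]
orientation: [0.997, -0.079, -0.001, 0.0]
force: [0.5, 1.5, -3.5]
grip_width: 0.0221
```

```bash
python3 g.py .6258 -.1588 .11 -10.2
```

```text
lin [56.9 84.9 15.2] rot [0.0001 0.001  0.0208] t 3.3167 F [ 0.5  1.5 -3.5] w 0.022125449622613293 [ 0.5829 -0.066   0.1253]
```

move_arm(linear=[[19,28,5],[38,56,10],[50,75,15],[57,85,15],[57,85,15],[57,85,15],[57,85,15]], rot=[[0,0,0.01],[0,0,0.02],[0,0,0.02],[0,0,0.021],[0,0,0.021],[0,0,0.021],[0,0,0.021]], claw=[10,10,10,10,10,10,10])

```text
t: 3.9
eef_pos: [0.6257, -0.1544, 0.1104]
orientation: [0.996, -0.087, -0.001, -0.001]
force: [-1.2, 0.8, -3.5]
grip_width: 0.0213
```

```bash
python3 g.py .6258 -.1588 .0615 -10.2;  python3 - <<'E'
from plant import bot, eyes
import cv2,pickle,numpy as np
o=[]
for n in("scene","top"):
    d=eyes.read_camera(n);pickle.dump(d,open(n+"2.pkl","wb"));o.append(d["pixels"][:,:,::-1])
a=cv2.resize(o[0][80:220,100:300],(400,280),interpolation=3);b=cv2.resize(o[1][80:240,310:430],(390,520),interpolation=3)
c=np.zeros((520,790,3),np.uint8);c[:280,:400]=a;c[:,400:]=b;cv2.imwrite("pics/s2.png",c)
E
```

```text
lin [ 0.9  4.4 48.9] rot [-0.0017  0.0015  0.004 ] t 3.9 F [-1.2  0.8 -3.5] w 0.021337945166925335 [ 0.6257 -0.1544  0.1104]
```

View pics/s2.png

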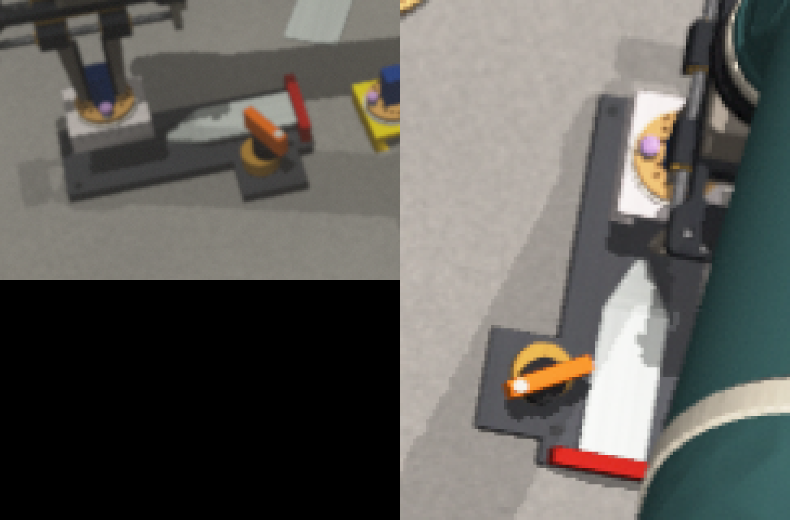

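The carrier is held level above the bare bed: block at (110,125) in the scene crop, left edge (635,90)→(612,215) in the top crop, parallel to the bed edge.

```bash
python3 g.py .6258 -.1588 .0615 -10.2
```

```text
lin [ 0.6  4.5 49.3] rot [-0.0014  0.0005  0.0047] t 4.0 F [ 0.5  0.9 -4. ] w 0.021869255553298893 [ 0.626  -0.1543  0.1108]
```

move_arm(linear=[[0,4,15],[0,4,30],[0,4,40],[0,4,45],[0,4,45],[0,4,47],[0,4,47],[0,4,47]], rot=[[0,0,0.004],[0,0,0.004],[0,0,0.004],[0,0,0.004],[0,0,0.004],[0,0,0.004],[0,0,0.004],[0,0,0.004]], claw=[10,10,10,10,10,10,10,10])

```text
t: 4.67
eef_pos: [0.626, -0.1609, 0.0643]
orientation: [0.996, -0.09, 0.001, 0.0]
force: [0.2, 0.2, -3.5]
grip_width: 0.0221
```

```bash
python3 g.py .6258 -.1588 .0615 -10.2
```

```text
lin [-0.5 -2.   2.8] rot [-0.     -0.0011 -0.002 ] t 4.6667 F [ 0.2  0.2 -3.5] w 0.022063647318485573 [ 0.626  -0.1609  0.0643]
```

move_arm(linear=[[0,-1,1],[0,-1,2],[0,-1,3],[0,-1,3]], rot=[[0,0,0],[0,0,0],[0,0,0],[0,0,0]], claw=[10,10,10,10])

```text
t: 5.0
eef_pos: [0.6259, -0.1596, 0.0609]
orientation: [0.996, -0.09, 0.0, -0.0]
force: [0.5, 1.3, -2.4]
grip_width: 0.0219
```

```bash
python3 g.py .6258 -.1588 .0615 -10.2; python3 - <<'E'
from plant import bot, eyes
import cv2,pickle,numpy as np
o=[]
for n in("scene","top"):
    d=eyes.read_camera(n);pickle.dump(d,open(n+"2.pkl","wb"));o.append(d["pixels"][:,:,::-1])
a=cv2.resize(o[0][80:220,100:300],(400,280),interpolation=3);b=cv2.resize(o[1][80:240,310:430],(390,520),interpolation=3)
c=np.zeros((520,790,3),np.uint8);c[:280,:400]=a;c[:,400:]=b;cv2.imwrite("pics/s3.png",c)
E
```

```text
lin [-0.3 -0.8 -0.6] rot [-0.0003 -0.0005 -0.0019] t 5.0 F [ 0.5  1.3 -2.4] w 0.02191159427582441 [ 0.6259 -0.1596  0.0609]
```

View pics/s3.png

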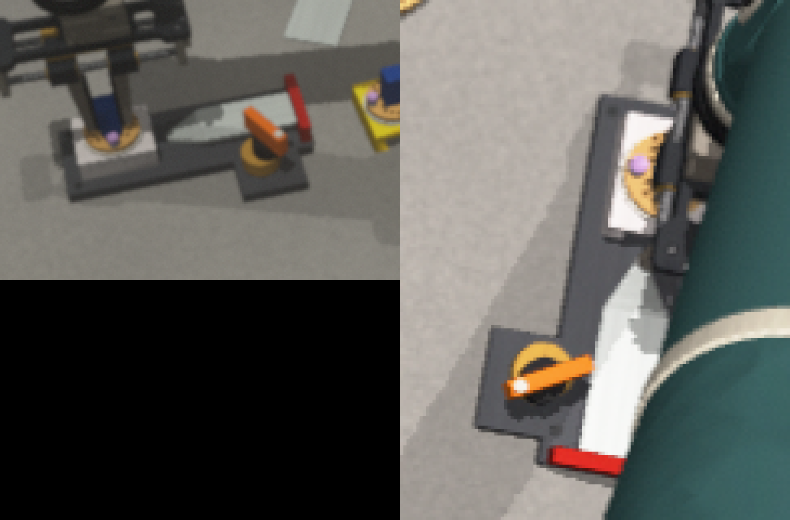

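The carrier is on the bed just ahead of the nose (block at (115,140) in the scene crop). I'll check the lateral offset numerically from its left top edge in the top crop, (624,110)→(608,225).

```bash
python3 - <<'E'
from m import *
t=pickle.load(open("top2.pkl","rb"))
V=cv2.cvtColor(t["pixels"],cv2.COLOR_RGB2HSV)[:,:,2].astype(float)
def edge(rows,c0,c1,z,sgn):
    P=[]
    for r in rows:
        d=sgn*np.diff(V[r,c0:c1]);k=np.argmax(d);P.append((c0+k+.5,r))
    p=ray(t,P,z)[:,:2];l=cv2.fitLine((p*1000).astype(np.float32),cv2.DIST_HUBER,0,.01,.01).ravel();return l
for n,a in(("block",(range(117,148),368,386,.041,1)),("bed",(range(112,178),355,376,.015,-1)),("railL",(range(176,205),364,380,.031,1))):
    l=edge(*a);x=600;print(n,l,np.degrees(np.arctan2(l[1],l[0])),"y at perp x600",l[3]+(x-l[2])*l[1]/l[0])
E
```

```text
block [ 9.848500e-01 -1.734086e-01  6.300026e+02 -1.285454e+02] -9.98606 y at perp x600 -123.26265
bed [ 9.8407912e-01 -1.7773084e-01  6.0815161e+02 -1.0758292e+02] -10.237616 y at perp x600 -106.11069
railL [ 9.85415399e-01 -1.70165911e-01  5.04040985e+02 -1.14892006e+02] -9.797465 y at perp x600 -131.46263
```

The carrier sits about 3–4 mm too far to rail +y, from both the bed edge and the rail edge. I'll shift it 3 mm and then slide along tool −x.

move_arm(linear=[[0,-2,-0.5],[0,-3,-0.5],[-10,-3,-0.5],[-20,-3,-0.5],[-30,-3,-0.5],[-40,-3,-0.5],[-50,-3,-0.5],[-60,-3,-0.5]], rot=[[0,0,0],[0,0,0],[0,0,0],[0,0,0],[0,0,0],[0,0,0],[0,0,0],[0,0,0]], claw=[10,10,10,10,10,10,10,10])

```text
t: 5.77
eef_pos: [0.5666, -0.146, 0.0612]
orientation: [0.996, -0.09, -0.0, 0.0]
force: [-0.6, -0.2, -3.1]
grip_width: 0.022
```

```bash
python3 g.py .4752 -.1317 .0609 -10.2; python3 - <<'E'
from plant import bot, eyes
import cv2,pickle,numpy as np
o=[]
for n in("scene","top"):
    d=eyes.read_camera(n);pickle.dump(d,open(n+"2.pkl","wb"));o.append(d["pixels"][:,:,::-1])
a=cv2.resize(o[0][80:220,100:300],(400,280),interpolation=3);b=cv2.resize(o[1][80:240,310:430],(390,520),interpolation=3)
c=np.zeros((520,790,3),np.uint8);c[:280,:400]=a;c[:,400:]=b;cv2.imwrite("pics/s4.png",c)
E
```

```text
lin [-92.5   2.3   0.3] rot [ 0.0001  0.     -0.002 ] t 5.7667 F [-0.6 -0.2 -3.1] w 0.021990347728230074 [ 0.5666 -0.146   0.0612]
```

View pics/s4.png

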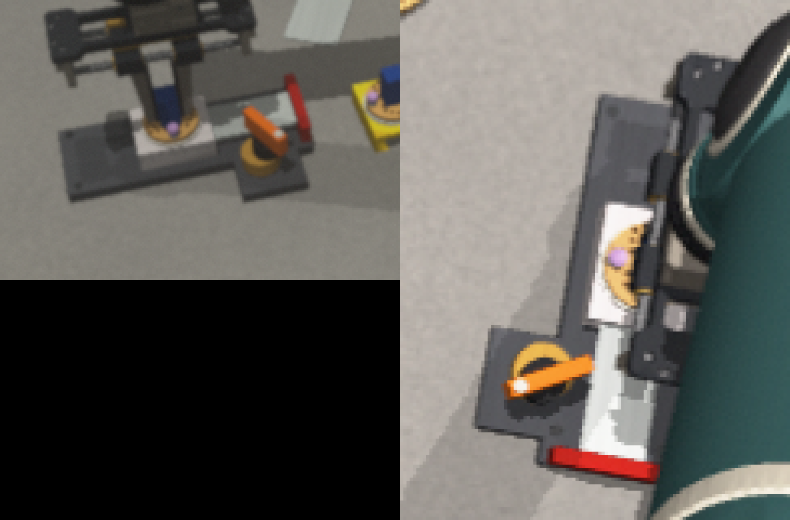

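The carrier is over the nose, with the rail entering under it at (625,325) in the top crop, and the wrist force is negligible. I'll continue.

move_arm(linear=[[-10,0,0],[-20,0,0],[-30,0,0],[-40,0,0],[-50,0,0],[-60,0,0],[-70,0,0],[-75,0,0]], rot=[[0,0,0],[0,0,0],[0,0,0],[0,0,0],[0,0,0],[0,0,0],[0,0,0],[0,0,0]], claw=[10,10,10,10,10,10,10,10])

```text
t: 6.53
eef_pos: [0.4915, -0.1324, 0.0612]
orientation: [0.996, -0.09, -0.001, -0.0]
force: [0.3, 0.6, -3.7]
grip_width: 0.0216
```

```bash
python3 g.py .4752 -.1317 .0609 -10.2
```

```text
lin [-16.2   2.3   0.3] rot [-0.0004  0.0012 -0.0024] t 6.5333 F [ 0.3  0.6 -3.7] w 0.021563681017479117 [ 0.4915 -0.1324  0.0612]
```

Slow approach to the stop.

move_arm(linear=[[-4,0,0],[-8,0,0],[-11,0,0],[-14,0,0],[-16,0,0],[-18,0,0],[-19,0,0],[-19,0,0]], rot=[[0,0,0],[0,0,0],[0,0,0],[0,0,0],[0,0,0],[0,0,0],[0,0,0],[0,0,0]], claw=[10,10,10,10,10,10,10,10])

```text
t: 7.2
eef_pos: [0.4783, -0.1302, 0.0618]
orientation: [0.996, -0.09, 0.004, 0.001]
force: [7.5, -1.9, -9.8]
grip_width: 0.0217
```

```bash
python3 g.py .4752 -.1317 .0609 -10.2; python3 - <<'E'
from plant import bot, eyes
import cv2,pickle,numpy as np
o=[]
for n in("scene","top"):
    d=eyes.read_camera(n);pickle.dump(d,open(n+"2.pkl","wb"));o.append(d["pixels"][:,:,::-1])
a=cv2.resize(o[0][80:220,100:300],(400,280),interpolation=3);b=cv2.resize(o[1][80:240,310:430],(390,520),interpolation=3)
c=np.zeros((520,790,3),np.uint8);c[:280,:400]=a;c[:,400:]=b;cv2.imwrite("pics/s5.png",c)
E
```

```text
lin [-2.8  2.   0.9] rot [ 0.0014 -0.0078 -0.0024] t 7.2 F [ 7.5 -1.9 -9.8] w 0.02170034575344312 [ 0.4783 -0.1302  0.0618]
```

View pics/s5.png

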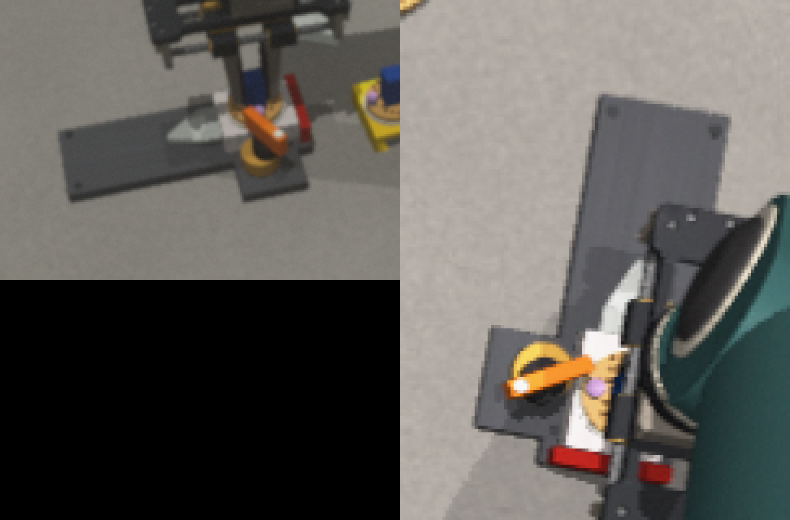

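The block's end meets the red stop at (590,450) in the top crop and there is a contact force of 7.5 N along the rail, so it is home. I'll relax the push, open slightly and go straight up.

move_arm(linear=[[1,0,0],[1,0,0],[1,0,0],[1,0,0],[1,0,0],[1,0,0]], rot=[[0,0,0],[0,0,0],[0,0,0],[0,0,0],[0,0,0],[0,0,0]], claw=[10,36,40,40,40,40])

```text
t: 7.8
eef_pos: [0.4754, -0.1294, 0.0613]
orientation: [0.996, -0.09, -0.0, -0.0]
force: [1.6, 0.1, -0.2]
grip_width: 0.0402
```

move_arm(linear=[[0,0,-15],[0,0,-40],[0,0,-75],[0,0,-100],[0,0,-100],[0,0,-100],[0,0,-100]], rot=[[0,0,0],[0,0,0],[0,0,0],[0,0,0],[0,0,0],[0,0,0],[0,0,0]], claw=[40,40,40,40,40,40,40])

```text
t: 8.38
eef_pos: [0.475, -0.1291, 0.1606]
orientation: [0.996, -0.09, -0.0, -0.0]
force: [-1.0, 1.9, 0.5]
grip_width: 0.0396
```

```bash
python3 g.py .4856 -.0771 .1 0; python3 - <<'E'
from plant import bot, eyes
import cv2,pickle,numpy as np
o=[]
for n in("scene","top"):
    d=eyes.read_camera(n);pickle.dump(d,open(n+"2.pkl","wb"));o.append(d["pixels"][:,:,::-1])
a=cv2.resize(o[0][80:220,100:300],(400,280),interpolation=3);b=cv2.resize(o[1][80:240,310:430],(390,520),interpolation=3)
c=np.zeros((520,790,3),np.uint8);c[:280,:400]=a;c[:,400:]=b;cv2.imwrite("pics/s6.png",c)
E
```

```text
lin [  1.2 -53.   60.6] rot [-0.0004  0.001  -0.1798] t 8.3833 F [-1.   1.9  0.5] w 0.0395904953863675 [ 0.475  -0.1291  0.1606]
```

View pics/s6.png

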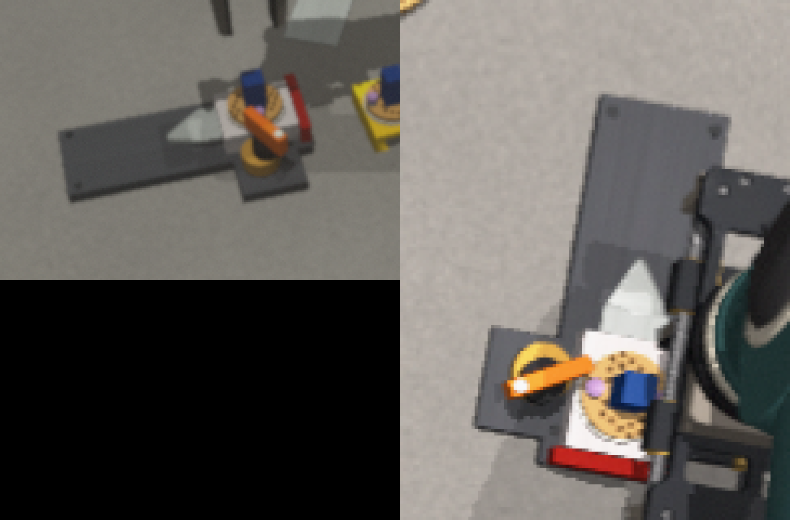

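The carrier sits free against the stop (block (620,395), stop (600,462) in the top crop) and the knob is still loose (bar (510,392)→(592,366)). I'll go over the knob with the jaws across the bar, at yaw 19.3°.

```bash
python3 - <<'E'
from m import *
t=pickle.load(open("top2.pkl","rb"))
im=t["pixels"];H,S,V=cv2.split(cv2.cvtColor(im,cv2.COLOR_RGB2HSV))
hue=((H>=9)&(H<=17)&(S>190)&(V>215)).astype(np.uint8)
w=np.zeros_like(H);w[185:206,340:372]=1
m=hue*w;m=cv2.morphologyEx(m,cv2.MORPH_CLOSE,np.ones((3,3)));print(m.sum(),rect(t,m,.079))
for q in [[510,392],[592,366]]: print(ray(t,[(q[0]-400)/3.25+310,q[1]/3.25+80],.079))
E
python3 g.py .4856 -.0765 .12 19.3
```

```text
91 ((490.5511779785156, -85.73798370361328), (10.52364730834961, 33.625709533691406), 18.833955764770508)
[[ 0.47555584 -0.05133971  0.079     ]]
[[ 0.49261927 -0.1038694   0.079     ]]
lin [  1.5 -53.8  39.9] rot [-4.000e-04  2.600e-03 -5.168e-01] t 8.4833 F [ 0.5 -1.2 -0.4] w 0.0395629243268771 [ 0.4746 -0.1292  0.16  ]
```

move_arm(linear=[[1,-20,0],[1,-45,5],[1,-53,20],[1,-53,40],[1,-53,40],[1,-53,40],[1,-53,40],[1,-53,40]], rot=[[0,0,-0.12],[0,0,-0.24],[0,0,-0.36],[0,0,-0.48],[0,0,-0.51],[0,0,-0.51],[0,0,-0.51],[0,0,-0.51]], claw=[32,32,32,32,32,32,32,32])

```text
t: 9.15
eef_pos: [0.4861, -0.0778, 0.121]
orientation: [0.987, 0.163, -0.0, 0.0]
force: [0.5, -0.9, 0.2]
grip_width: 0.032
```

```bash
python3 g.py .485 -.0768 .056 18.8; python3 - <<'E'
from plant import bot, eyes
import cv2,pickle,numpy as np
o=[]
for n in("scene","top"):
    d=eyes.read_camera(n);pickle.dump(d,open(n+"2.pkl","wb"));o.append(d["pixels"][:,:,::-1])
a=cv2.resize(o[0][100:200,180:280],(400,400),interpolation=3);b=cv2.resize(o[1][80:240,310:430],(390,520),interpolation=3)
c=np.zeros((520,790,3),np.uint8);c[:400,:400]=a;c[:,400:]=b;cv2.imwrite("pics/s7.png",c)
E
```

```text
lin [-0.7 -1.3 65. ] rot [0.0001 0.0004 0.0001] t 9.15 F [ 0.5 -0.9  0.2] w 0.03196743157434144 [ 0.4861 -0.0778  0.121 ]
```

View pics/s7.png

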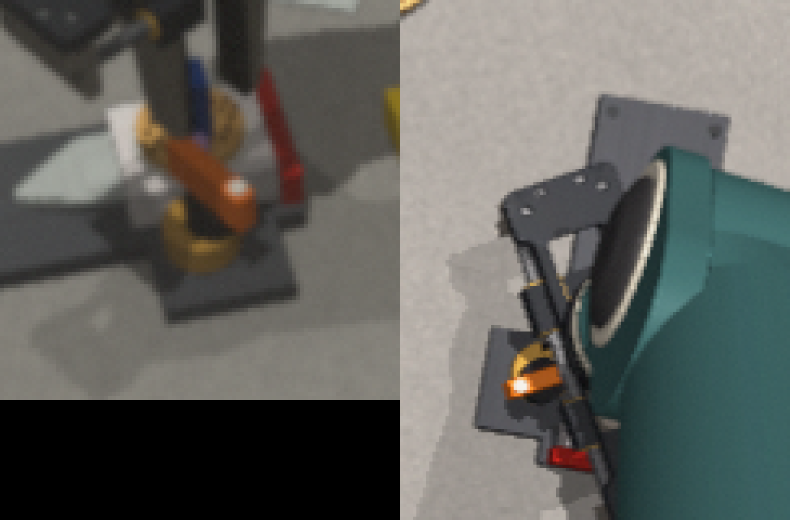

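The fingers straddle the bar (bar (165,140)→(250,215) in the scene crop, one finger each side, not touching). I'll descend.

move_arm(linear=[[0,-1,15],[0,-1,28],[0,-1,38],[0,-1,46],[0,-1,53],[0,-1,59],[0,-1,64],[0,-1,64]], rot=[[0,0,0],[0,0,0],[0,0,0],[0,0,0],[0,0,0],[0,0,0],[0,0,0],[0,0,0]], claw=[32,32,32,32,32,32,32,32])

```text
t: 9.92
eef_pos: [0.4854, -0.0766, 0.0564]
orientation: [0.986, 0.164, -0.001, -0.0]
force: [-0.1, 0.5, 1.0]
grip_width: 0.0322
```

move_arm(linear=[[0,0,0],[0,0,0],[0,0,0],[0,0,0],[0,0,0],[0,0,0]], rot=[[0,0,0],[0,0,0],[0,0,0],[0,0,0],[0,0,0],[0,0,0]], claw=[4,4,4,4,4,4])

```text
t: 10.42
eef_pos: [0.4878, -0.0762, 0.0578]
orientation: [0.986, 0.164, 0.002, 0.0]
force: [4.8, 1.4, -3.8]
grip_width: 0.0117
```

```bash
python3 g.py .485 -.0768 .056 -50
```

```text
lin [-2.8 -0.3  1.8] rot [-1.100e-03 -4.000e-03  1.203e+00] t 10.4167 F [ 4.8  1.4 -3.8] w 0.011688950917512922 [ 0.4878 -0.0762  0.0578]
```

move_arm(linear=[[2,0,-1],[2,0,-1],[2,0,-1],[2,0,-1],[2,0,-1],[2,0,-1],[2,0,-1],[2,0,-1]], rot=[[0,0,0],[0,0,0.08],[0,0,0.16],[0,0,0.25],[0,0,0.34],[0,0,0.43],[0,0,0.52],[0,0,0.6]], claw=[4,4,4,4,4,4,4,4])

```text
t: 11.08
eef_pos: [0.4881, -0.0761, 0.0579]
orientation: [0.991, -0.136, 0.001, 0.0]
force: [4.2, -1.3, -10.8]
grip_width: 0.0115
```

```bash
python3 g.py .486 -.0768 .057 -50; python3 -c "
from plant import bot;print(bot.get_state()['torque'])"
```

```text
lin [-1.9  1.3  0.9] rot [ 4.000e-04 -1.300e-03  5.989e-01] t 11.0833 F [  4.2  -1.3 -10.8] w 0.011494512248076454 [ 0.4881 -0.0761  0.0579]
[-0.20535972 -1.01976928  0.13123715]
```

move_arm(linear=[[0,0,0.5],[0,0,0.5],[0,0,0.5],[0,0,0.5],[0,0,0.5],[0,0,0.5],[0,0,0.5],[0,0,0.5]], rot=[[0,0,0.09],[0,0,0.18],[0,0,0.27],[0,0,0.36],[0,0,0.45],[0,0,0.54],[0,0,0.6],[0,0,0.63]], claw=[4,4,4,4,4,4,4,4])

```text
t: 11.75
eef_pos: [0.4886, -0.0761, 0.0579]
orientation: [0.9, -0.435, 0.001, 0.0]
force: [4.0, -1.4, -6.6]
grip_width: 0.0119
```

move_arm(linear=[[0,0,0],[0,0,0]], rot=[[0,0,0.01],[0,0,0.01]], claw=[4,4])

```text
t: 11.92
eef_pos: [0.4884, -0.0761, 0.0579]
orientation: [0.899, -0.439, 0.001, 0.0]
force: [4.3, -1.0, -6.2]
grip_width: 0.0123
```

```bash
python3 g.py .486 -.0768 .057 -50; python3 -c "
from plant import bot;print(bot.get_state()['torque'])"
```

```text
lin [-0.9  2.3  0.9] rot [-0.0004 -0.0015 -0.0356] t 11.9167 F [ 4.3 -1.  -6.2] w 0.01227739031666963 [ 0.4884 -0.0761  0.0579]
[-0.44243253 -1.06506068  0.5768289 ]
```

The vertical torque rose from 0.13 to 0.58 N m at jaw yaw −52°, so the knob is at its stop. I'll release and retreat.

move_arm(linear=[[0,0,0],[0,0,0],[0,0,0],[0,0,0],[0,0,-10],[0,0,-30],[0,0,-60],[0,0,-90]], rot=[[0,0,-0.03],[0,0,-0.03],[0,0,-0.03],[0,0,-0.03],[0,0,-0.03],[0,0,-0.03],[0,0,-0.03],[0,0,-0.03]], claw=[26,26,26,26,26,26,26,26])

```text
t: 12.58
eef_pos: [0.4866, -0.0763, 0.1488]
orientation: [0.904, -0.427, -0.001, 0.001]
force: [1.2, 0.0, 0.8]
grip_width: 0.0258
```

```bash
python3 g.py .43 .12 .2 -10
```

```text
lin [-187.5  -81.1  -51.1] rot [ 0.0015  0.0019 -0.7067] t 12.5833 F [1.2 0.  0.8] w 0.02583580796294839 [ 0.4866 -0.0763  0.1488]
```

move_arm(linear=[[0,0,-30],[-30,-13,-50],[-65,-28,-50],[-100,-43,-50],[-135,-58,-50],[-165,-72,-50],[-187,-81,-50],[-187,-81,-50]], rot=[[0,0,0],[0,0,-0.1],[0,0,-0.2],[0,0,-0.3],[0,0,-0.4],[0,0,-0.5],[0,0,-0.6],[0,0,-0.7]], claw=[26,26,26,26,26,26,26,26])

```text
t: 13.25
eef_pos: [0.4291, 0.1245, 0.1982]
orientation: [0.996, -0.084, -0.0, -0.001]
force: [0.1, 0.5, 0.4]
grip_width: 0.0259
```

```bash
python3 - <<'E'
from plant import bot, eyes
from m import *
o=[]
for n in("scene","top"):
    d=eyes.read_camera(n);pickle.dump(d,open(n+"3.pkl","wb"));o.append(d["pixels"][:,:,::-1])
a=cv2.resize(o[0],(400,300));b=cv2.resize(o[1][80:240,310:430],(390,520),interpolation=3)
c=np.zeros((520,790,3),np.uint8);c[:300,:400]=a;c[300:,:400]=cv2.resize(o[0][100:200,120:300],(400,220),interpolation=3);c[:,400:]=b;cv2.imwrite("pics/s8.png",c)
E
```

View pics/s8.png

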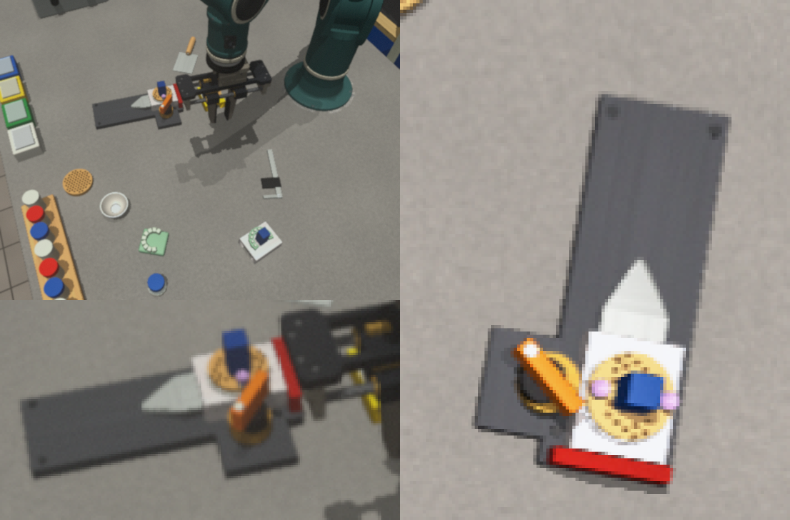

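```bash
python3 - <<'E'
from m import *
t=pickle.load(open("top3.pkl","rb"))
H,S,V=cv2.split(cv2.cvtColor(t["pixels"],cv2.COLOR_RGB2HSV))
w=np.zeros_like(H);w[180:212,340:370]=1
m=w*((H>=9)&(H<=17)&(S>190)&(V>215)).astype(np.uint8);m,_,_=comp(m,(357,195),12);r=rect(t,m,.079)
p=cv2.boxPoints(r);e=max([p[1]-p[0],p[2]-p[1]],key=np.linalg.norm)
b=np.degrees(np.arctan2(e[1],e[0]));print(r,"bar in rail",(b-169.8)%180,"value",np.radians(130-(b-169.8)%180))
m,ce,a=comp((H>105)&(H<125)&(S>150)&(V>100),(380,200),25);q=ray(t,ce,.089)[0][:2]-[.552,-.1455]
print("carrier in rail", q@[-.9842,.1771], q@[-.1771,-.9842])
E
```

```text
((478.3587951660156, -77.63116455078125), (39.71430587768555, 8.776765823364258), 53.81043243408203) bar in rail 64.01044 value 1.1517352
carrier in rail 0.07630467853625418 0.001440284099215398
```

```bash
python3 - <<'E'
from m import *
t=pickle.load(open("top3.pkl","rb"))
im=t["pixels"];H,S,V=cv2.split(cv2.cvtColor(im,cv2.COLOR_RGB2HSV))
w=np.zeros_like(H);w[180:212,340:370]=1
m=w*((H>=9)&(H<=17)&(S>190)&(V>215)).astype(np.uint8);m,_,_=comp(m,(357,195),12)
a=im[175:215,335:375,::-1];b=a.copy();b[m[175:215,335:375]>0]=(255,0,255)
cv2.imwrite("pics/k.png",cv2.resize(np.hstack([a,b]),(800,400),interpolation=0))
E
```

```text
(no output)
```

View pics/k.png

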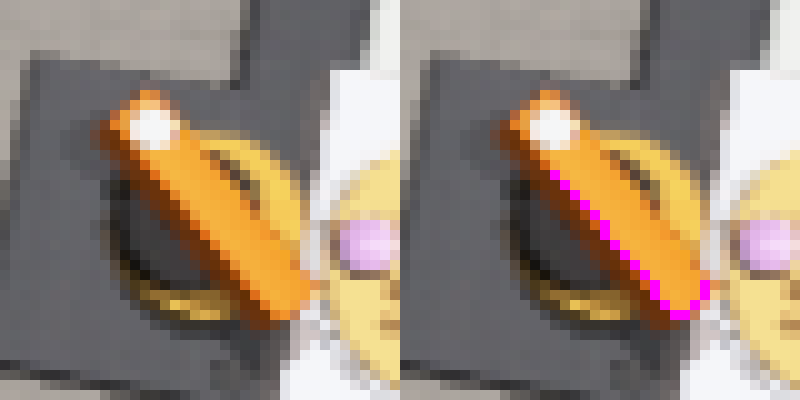

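The mask had caught only the bar's rim, so the 1.15 rad figure is wrong. The top-face edges in the zoom, (180,115)→(315,280) and (150,175)→(260,300), lie at about −50° in the image. The rail at −100° plus 50° gives −50°, so the value is about 1.4, which agrees with the jaw angle. The carrier is at x ≈ 76 mm, y ≈ 1 mm in the rail frame, and the arm is clear.

```bash
python3 -c "
from plant import bot;print(bot.finish_job())"
```

```text
the job is handed in; nothing more can be done
None
```

I slid the tray carrier home against the red stop, let go of it, then turned the orange knob clockwise to its stop and handed the job in at about 13.4 s. No verdict was reported.

- **Carrier:** the last pictures put it at x ≈ 76 mm, y ≈ 1 mm in the rail's frame, with its end against the stop. I felt about 8 N of contact force there, and the knob was still loose (about 0.2 rad) at that point.
- **Knob:** the gripper stopped at a jaw angle of −52°, with torque rising to about 0.58 N m. The bar's edges in the zoomed picture also put it at about 1.4 rad.
- **Rest of the scene:** the arm ended clear of everything. The cast carrier looks unmoved in the picture, though I did not measure it.
- **Checks that disagreed:** an automatic mask reading gave the knob as 1.15 rad. The mask had caught only the bar's rim, so I discarded that figure. Before the slide, the camera showed the carrier about 3–4 mm off to the side, and I corrected it by 3 mm.

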